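# Ease a serving board out over the slab's edge

## Task

A thin rectangular wooden board and a thin round one lie flat on the raised stone slab. With the fingertips, push the rectangular board straight towards the robot, sliding it on the slab, until its front edge sticks out about 30 mm past the slab's front edge and runs parallel to it, ready to be picked up by someone later. Do not lift or tip the board, leave the round board and everything else as they are, and finish with the hand clear.

Things in the scene. Friction and masses are not known exactly. Their poses are not given: they have to be found in the camera images.
- slab_front (a point): Middle of the top front edge of the fixed stone slab, on the side facing the robot, at the height of the slab's top face, which is 50 mm above the worktop. The slab is a level rectangle 320 mm deep (its x axis, pointing away from the robot, back into the slab) and 380 mm wide (its y axis, along the front edge), 38 mm thick on four 12 mm feet; it may be turned up to 0.25 rad.
- board_center (a point): Centre (half-way up) of the loose rectangular light wooden board, 110 mm deep along its x axis, 130 mm wide along its y axis, 8 mm thick, about 120 g. It lies flat on the left or right half of the slab, wholly on it, turned up to 0.3 rad against the slab; x points away from the front edge.
- board_front (a point): Middle of the rectangular board's front edge (the 130 mm edge nearest the slab's front edge), half-way up its thickness.
- round_center (a point): Centre (half-way up) of the loose round light wooden board, 110 mm across, 8 mm thick, about 120 g, lying on the other half of the slab. To be left alone.
- sweet_pack: Loose clear pack with a sweet, 65 x 61 x 35 mm high, standing near the slab's rear edge; origin at the centre of its underside. To be left alone.
- mould_cup: Loose black square mould cup, 80 x 80 x 18 mm high, near the slab's rear edge; origin at the centre of its underside. To be left alone.
- tape: Loose roll of tape, 61 x 66 x 12 mm, lying on the worktop to the right of the slab; origin on its underside. To be left alone.

How it is judged:
At the end, for the whole second after the job is handed in: The rectangular board lies flat and still on the slab, the middle of its front edge 20 to 42 mm out past the slab's front edge, turned less than 0.12 rad against it; the round board is within 15 mm of its start (x of board_front in the frame of slab_front between -0.042 and -0.02 m and angle between the x axis of board_center and the x axis of slab_front, either way round below 0.12 rad and z of board_center in the frame of slab_front between 0 and 0.008 m and angle between board_center's own z axis and vertical below 0.05 rad and linear speed of square_board below 0.01 m/s and distance of round_center from where it was at the start of the episode below 0.015 m); the robot touches nothing.
It fails at once if the rectangular board is lifted more than 10 mm off the slab, or falls off it (z of board_center in the frame of slab_front above 0.014 m or z of board_center in the frame of slab_front below -0.01 m).
It fails at once if the rectangular board is tipped by more than 0.15 rad (angle between board_center's own z axis and vertical above 0.15 rad).
It fails at once if the round board is moved more than 15 mm (distance of round_center from where it was at the start of the episode above 0.015 m).
It fails at once if a bystander is moved more than 15 mm (distance of any of sweet_pack, mould_cup, tape from where it was at the start of the episode above 0.015 m).
It also fails if it takes over 42 s, if anything falls off the work surface, if the arm or the gripper's body presses on something with over 40 N, if the wrist force passes 120 N, or if a joint passes its speed limit or range.

## Robot

A 6-joint arm with a two-finger parallel gripper is mounted at the origin on a cart in front of the work surface, level with it; the furniture and walls round the work are solid. World frame = base frame: x ahead of the robot, y to its left, z up, the work surface at z = 0. Lengths are in m, angles in rad, forces in N, time in s.
With the tool pointing down it reaches from about 0.3 to 0.775 m from the base axis. Payload 14.6 kg.
Tool frame: the origin (TCP) lies midway between the tips of the shut fingers; the grasp point (between the pads) lies 19 mm behind it; z points along the fingers, y is the line along which they close (so a half turn about z gives the same grasp; the last joint's range is limited). The gripper opens to 85 mm and grips with 20 to 120 N. Pads are 22 mm wide; open, the fingers measure 114 mm over their backs; the gripper's body (76 mm by 85 mm) begins 54 mm behind the grasp point. The pads swing forward as they close: fully open they stand 13 mm farther back than shut.
Start: joints at [-1.384, 0.3, 1.521, -0, 1.321, -0.067], TCP at [0.138, -0.532, 0.231] pointing down, gripper open.
Joint ranges: [-3.03, 3.03], [-0.79, 2.21], [0.23, 2.52], [-1.04, 4.18], [0, 3.07], [-2.55, 2.55]. Speed limits (rad/s): [2.22, 2.22, 2.57, 3.14, 3.14, 3.14].

## Interface

Orientations are given as a unit quaternion [x, y, z, w].
In Python, from cell import get_obs, snapshot, camera_params, close_job gives the robot as it stands.
- The arm moves only by the tool jog_arm, never from a script. Its argument "increments" is a list of rows, each a list of 2 entries, a list of its own where there are three numbers: the shift along the tool's x, y, z in mm, then the turn, a rotation vector about the tool's x, y, z in rad. In form: [[[tx, ty, tz], [ax, ay, az]], ...]. A call has 1 to 8 rows; each row is the pose to reach, as a shift and turn from the pose commanded when the call began, along the tool's axes at that moment; what a row does not reach only later rows make up. A row lasts 1/10 s, in which the tool goes at most 50 mm and 8.59 degrees, less where a joint would pass 70% of its speed; a pose out of reach is approached as far as the arm can. A call with a gripper value outside its range is refused whole. "hand" is the finger opening in mm, from 0 to 85.4, set as the call begins (left out, the last holds). The fingers move at their own pace and stop on an object; "force" is the grip in N (left out, the last holds). Time passes only in rows, so rows that repeat a pose let the fingers close. It gives the time, the measured TCP pose, the force, the opening and the grip force at its end, in the units of the state.
- get_obs(): the state, without advancing time (a new reading comes with each control period).
- snapshot(name): name is "side" or "top"; returns the picture (480x640x3 uint8, red, green, blue); there is no depth.
- camera_params(name): a dict with "vfov" (degrees; the focal length in pixels is half the picture's height over the tangent of half this angle, whatever the lens; pixels are square), "cx", "cy" (the principal point, pixels), "rvec" (rotation vector, rad) and "tvec" (3), from world to camera coordinates, as OpenCV has them. Camera axes: x right, y down, z forward; pixel columns grow to the right and rows downward; lengths in m; the calibration is good to about 2 mm. A picture is of the moment at which its call begins. camera_params takes no time and is no camera call.
- close_job(): hands the job in; it is judged then, once.
The state is a dict: "time": time; "q": joint angles; "qvel": joint speeds; "tau": joint torques, N m; "position": TCP position; "tcp_rot": TCP orientation; "contact_force": force on the tool from outside, world axes, zero at the start; "torque": the same for the moment, N m; "grip_width": finger opening in m; "grasp_force": force on a finger pad.
Only numpy, scipy, OpenCV 4.12 (cv2) and the standard library are available. Lean on these libraries where they do the work, as an engineer would, in place of code of your own. Each camera call takes 0.05 s, during which the arm holds its last target. There are 200 camera calls.

## Working session

There is one attempt and no reset: what is moved stays moved. The work goes in short steps, Python scripts to look and compute and a tool call to move; the robot and the scene stay as the last step left them, time stands still between calls to the robot, and variables do not carry over. Pictures are saved under pics/ and viewed, at most 10 in all, crops included, and the job is handed in when it is done.

Besides the shell and the picture viewer there is one more tool, called after ">>>" as a command line: name --argument value ..., lists and objects as JSON in quotes. jog_arm: Moves the arm, as the interface text tells. Its arguments: {"type":"object","properties":{"increments":{"type":"array"},"hand":{"type":"number"},"force":{"type":"number"}},"required":["increments"]}

```bash
mkdir -p pics
python3 - <<'E'
from cell import *
import cv2
for n in("top","side"):
    cv2.imwrite(f"pics/{n}0.png",snapshot(n)[:,:,::-1]); print(camera_params(n))
o=get_obs();print(o["time"],o["position"],o["tcp_rot"],o["grip_width"])
E
```

```text
{'vfov': 45.91103773670945, 'cx': 306.31045822177066, 'cy': 242.55955788970425, 'rvec': array([ 2.13879553, -2.13959715,  0.15688962]), 'tvec': array([0.07690854, 0.53978809, 1.14327667])}
{'vfov': 51.158847918365865, 'cx': 323.7474524180492, 'cy': 248.97806929220448, 'rvec': array([ 0.59762352, -2.46094556,  1.42325909]), 'tvec': array([0.46625112, 0.15377482, 1.02785943])}
0.1 [ 0.13805613 -0.532148    0.23075937] [ 9.9196111e-01  1.2654185e-01 -2.3118136e-05 -5.6205609e-04] 0.08552652351431711
```

View pics/top0.png

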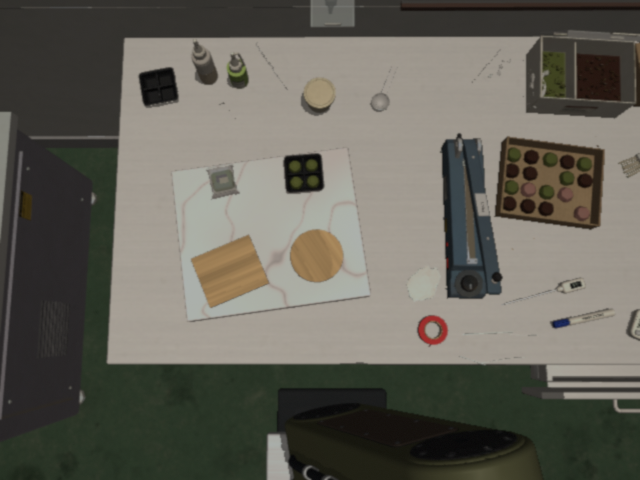

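View pics/side0.png

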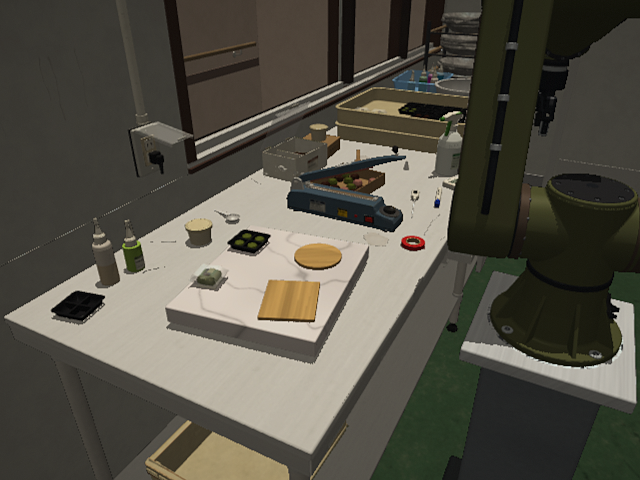

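The top view shows the slab with corners near (173,171), (349,149), (369,296) and (188,320). The rectangular board is around (231,270), the round one around (317,256), the pack at (222,180) and the cup at (304,172). The side view agrees.

```bash
cat > h.py <<'E'
from cell import *
import cv2, numpy as np
def cam(n):
    p=camera_params(n); f=240/np.tan(np.radians(p["vfov"]/2))
    return np.array([[f,0,p["cx"]],[0,f,p["cy"]],[0,0,1]]),cv2.Rodrigues(p["rvec"])[0],p["tvec"]
def ray(n,px,z):
    K,R,t=cam(n); c=-R.T@t
    d=(np.linalg.inv(K)@np.c_[np.reshape(px,(-1,2)),np.ones(len(np.reshape(px,(-1,2))))].T).T@R
    return (c+d*((z-c[2])/d[:,2])[:,None])[:,:2]
def wood(n,img,roi):
    h=cv2.cvtColor(img,cv2.COLOR_RGB2HSV); m=cv2.inRange(h,(8,75,70),(28,255,255))
    k=np.zeros_like(m); x0,y0,x1,y1=roi; k[y0:y1,x0:x1]=255; m=cv2.morphologyEx(m&k,cv2.MORPH_OPEN,np.ones((3,3)))
    return [c for c in cv2.findContours(m,cv2.RETR_EXTERNAL,cv2.CHAIN_APPROX_NONE)[0] if cv2.contourArea(c)>800]
ROI={"top":(170,150,375,350),"side":(170,225,380,345)}
def boards(n,img):
    for c in wood(n,img,ROI[n]):
        w=ray(n,c,.058); (x,y),s,a=cv2.minAreaRect((w*1e3).astype(np.float32))
        print(n,"c",round(x,1),round(y,1),"size",np.round(s,1),"ang",round(a,1),"corners",cv2.boxPoints(((x,y),s,a)).round(0).tolist())
E
python3 - <<'E'
from h import *
for n in("top","side"):
    img=cv2.imread(f"pics/{n}0.png")[:,:,::-1].copy(); K,R,t=cam(n); print("cam",(-R.T@t).round(3)); boards(n,img)
img=cv2.imread("pics/top0.png"); g=cv2.cvtColor(img,cv2.COLOR_BGR2GRAY)
# slab edges: strongest gradient along normals near rough lines, fitted
C=np.array([[173,171],[349,149],[369,296],[188,320]],float); L=[]
gf=cv2.GaussianBlur(g,(3,3),0).astype(np.float32)
for i in range(4):
    a,b=C[i],C[(i+1)%4]; u=(b-a)/np.linalg.norm(b-a); nn=np.array([-u[1],u[0]]); P=[]
    for s in np.linspace(.08,.92,60):
        q=a+s*(b-a)+np.arange(-6,6.1,.5)[:,None]*nn
        v=cv2.remap(gf,q[:,0].astype(np.float32)[None],q[:,1].astype(np.float32)[None],1)[0]
        P.append(q[np.argmax(abs(np.gradient(v)))])
    P=np.array(P,np.float32); l=cv2.fitLine(P,cv2.DIST_HUBER,0,.01,.01).ravel(); r=(P-l[2:])@np.array([-l[1],l[0]]); print("edge",i,l.round(3),"med res",np.median(abs(r)).round(2)); L.append(np.cross([*l[2:],1],[*(l[2:]+l[:2]),1]))
cs=[np.cross(L[i-1],L[i]) for i in range(4)]; cs=np.array([c[:2]/c[2] for c in cs])
print(cs.round(1)); w=ray("top",cs,.05)*1e3; print(w.round(1),[np.linalg.norm(w[i]-w[i-1]).round(1) for i in range(4)])
f=w[2]-w[3]; print("front mid",(w[2]+w[3])/2,"edge angle", np.degrees(np.arctan2(f[0],-f[1])))
for nm,p in (("pack",(222,182)),("cup",(304,172))): print(nm,ray("top",p,.06)*1e3)
cv2.imwrite("pics/crop.png",cv2.resize(img[140:330,160:380],None,fx=3.5,fy=3,interpolation=2))
E
```

```text
cam [0.36  0.069 1.212]
top c 479.6 234.3 size [108.3 128.4] ang 23.1 corners [[405.0, 272.0], [455.0, 154.0], [555.0, 196.0], [504.0, 315.0]]
top c 510.7 56.7 size [106.9 105.6] ang 89.9 corners [[458.0, 3.0], [563.0, 3.0], [564.0, 110.0], [458.0, 110.0]]
cam [0.041 0.937 0.646]
side c 478.4 237.3 size [110.1 131.4] ang 23.1 corners [[402.0, 276.0], [454.0, 155.0], [555.0, 198.0], [503.0, 319.0]]
side c 509.2 59.3 size [107.5 109.3] ang 2.9 corners [[453.0, 111.0], [458.0, 2.0], [566.0, 7.0], [560.0, 117.0]]
edge 0 [ 9.91000e-01 -1.34000e-01  2.60731e+02  1.59882e+02] med res 0.49
edge 1 [1.55000e-01 9.88000e-01 3.58108e+02 2.22621e+02] med res 0.16
edge 2 [ 9.90000e-01 -1.39000e-01  2.78339e+02  3.07307e+02] med res 0.18
edge 3 [1.06000e-01 9.94000e-01 1.79663e+02 2.45613e+02] med res 0.16
[[171.8 171.9]
 [346.4 148.3]
 [369.4 294.5]
 [187.6 320.1]]
[[690.2 361.7]
 [741.6  -8.8]
 [430.9 -52.4]
 [379.  318.4]] [np.float64(314.2), np.float64(374.0), np.float64(313.7), np.float64(374.4)]
front mid [404.98972976 132.97579236] edge angle 7.969520266891725
pack [[665.44501126 253.17905859]]
cup [[686.76252102  81.45389487]]
```

View pics/crop.png

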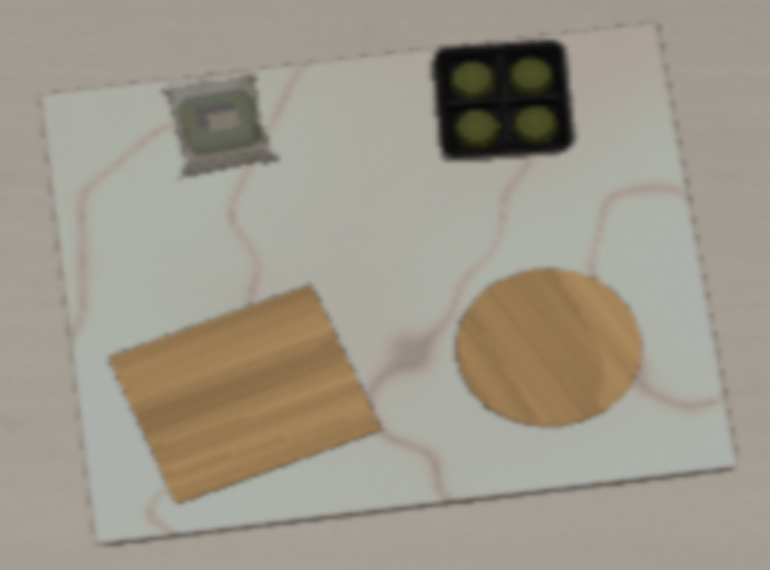

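>>> jog_arm --increments '[[[618,-643,0],[0,0,0.115]],[[618,-643,0],[0,0,0.115]],[[618,-643,0],[0,0,0.115]],[[618,-643,0],[0,0,0.115]],[[618,-643,0],[0,0,0.115]],[[618,-643,0],[0,0,0.115]],[[618,-643,0],[0,0,0.115]],[[618,-643,0],[0,0,0.115]]]' --hand 85

```text
time: 0.9
position: [0.3344, -0.1817, 0.2313]
tcp_rot: [0.998, 0.069, 0.0, 0.0]
contact_force: [1.2, -0.8, 0.1]
grip_width: 0.0846
grasp_force: 0.0
```

```bash
cat > go.py <<'E'
# increments (mm, rad) in tool axes to a wanted TCP given in slab frame X,Y (mm), world z
import sys; from h import *
from scipy.spatial.transform import Rotation as Ro
S=np.array([402,132.6]); a=.139; ex=np.array([np.cos(a),np.sin(a)]); ey=np.array([-ex[1],ex[0]])
X,Y,z=map(float,sys.argv[1:4]); o=get_obs(); R=Ro.from_quat(o["tcp_rot"]); p=np.array(o["position"])*1e3
g=np.r_[S+X*ex+Y*ey,z]; T=Ro.from_matrix(np.c_[np.r_[ex,0],np.r_[ex[1],-ex[0],0],[0,0,-1]])
d=p[:2]-S
print("t",o["time"],"slab XY",(d@ex).round(1),(d@ey).round(1),"z",p[2].round(1),"F",np.round(o["contact_force"],1))
print("inc",R.inv().apply(g-p).round(1),(R.inv()*T).as_rotvec().round(4))
E
python3 go.py 187 88 231
```

```text
t 0.9 slab XY -110.5 -301.9 z 231.3 F [ 1.2 -0.8  0.1]
inc [ 2.973e+02 -3.901e+02  3.000e-01] [ 0.0002 -0.0002 -0.0006]
```

>>> jog_arm --increments '[[[297,-390,0],[0,0,0]],[[297,-390,0],[0,0,0]],[[297,-390,0],[0,0,0]],[[297,-390,0],[0,0,0]],[[297,-390,0],[0,0,0]],[[297,-390,0],[0,0,0]],[[297,-390,0],[0,0,0]],[[297,-390,0],[0,0,0]]]'

```text
time: 1.7
position: [0.5305, 0.1672, 0.231]
tcp_rot: [0.998, 0.069, -0.0, 0.0]
contact_force: [0.5, -1.0, 0.9]
grip_width: 0.0852
grasp_force: 0.0
```

```bash
python3 go.py 187 88 80
```

```text
t 1.7 slab XY 132.0 16.5 z 231.0 F [ 0.5 -1.   0.9]
inc [ 55.  -71.5 150.9] [0.0001 0.0004 0.0001]
```

>>> jog_arm --increments '[[[55,-72,0],[0,0,0]],[[55,-72,0],[0,0,0]],[[55,-72,40],[0,0,0]],[[55,-72,80],[0,0,0]],[[55,-72,120],[0,0,0]],[[55,-72,150],[0,0,0]],[[55,-72,150],[0,0,0]],[[55,-72,150],[0,0,0]]]'

```text
time: 2.5
position: [0.5747, 0.244, 0.082]
tcp_rot: [0.998, 0.069, -0.0, 0.0]
contact_force: [0.6, -0.5, 1.0]
grip_width: 0.0852
grasp_force: 0.0
```

```bash
python3 go.py 187 88 45
python3 - <<'E'
from h import *
s=snapshot("side");t=snapshot("top")
cv2.imwrite("pics/s1.png",np.hstack([cv2.resize(s[180:360,150:350],(400,360)),cv2.resize(t[140:320,160:360],(400,360))])[:,:,::-1])
E
```

```text
t 2.5 slab XY 186.5 86.4 z 82.0 F [ 0.6 -0.5  1. ]
inc [ 0.5 -1.6 37. ] [ 0.      0.     -0.0003]
```

View pics/s1.png

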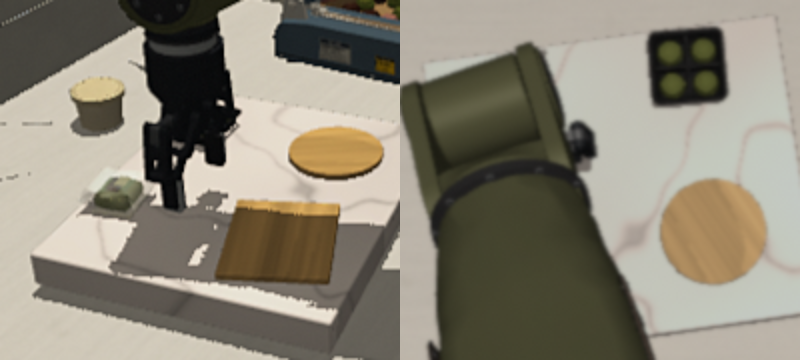

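The hand stands behind the board (near fingertip at crop px (175,207)), clear of the pack. Next I lower it and feel for the slab.

>>> jog_arm --increments '[[[0,-1,20],[0,0,0]],[[0,-1,30],[0,0,0]],[[0,-1,35],[0,0,0]],[[0,-1,38],[0,0,0]],[[0,-1,39],[0,0,0]],[[0,-1,40],[0,0,0]],[[0,-1,40],[0,0,0]],[[0,-1,40],[0,0,0]]]'

```text
time: 3.4
position: [0.5744, 0.245, 0.0416]
tcp_rot: [0.998, 0.069, 0.0, -0.0]
contact_force: [0.0, -0.3, 0.1]
grip_width: 0.0846
grasp_force: 0.0
```

>>> jog_arm --increments '[[[0,0,1],[0,0,0]],[[0,0,1],[0,0,0]],[[0,0,2],[0,0,0]],[[0,0,2],[0,0,0]]]'

```text
time: 3.8
position: [0.5743, 0.245, 0.0391]
tcp_rot: [0.998, 0.069, -0.0, 0.0]
contact_force: [0.4, -0.3, -0.3]
grip_width: 0.0851
grasp_force: 0.0
```

>>> jog_arm --increments '[[[0,0,1],[0,0,0]],[[0,0,1],[0,0,0]],[[0,0,1],[0,0,0]]]'

```text
time: 4.1
position: [0.5743, 0.245, 0.0382]
tcp_rot: [0.998, 0.069, -0.0, 0.0]
contact_force: [-0.7, 0.2, 0.5]
grip_width: 0.085
grasp_force: 0.0
```

```bash
python3 go.py 90 88 39
python3 - <<'E'
from h import *
s=snapshot("side")
cv2.imwrite("pics/s2.png",cv2.resize(s[230:350,160:340],(780,520),interpolation=2)[:,:,::-1])
E
```

```text
t 4.1 slab XY 186.2 87.4 z 38.2 F [-0.7  0.2  0.5]
inc [-96.2  -0.6  -0.8] [ 0.      0.0001 -0.0002]
```

View pics/s2.png

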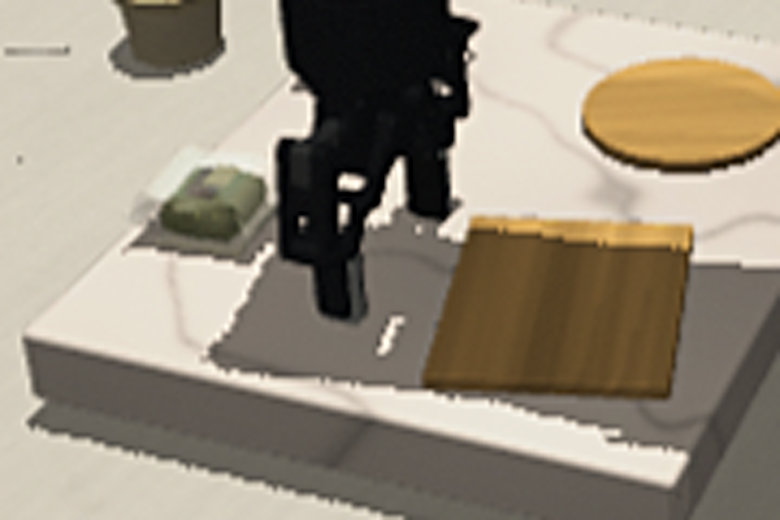

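The fingertips sit just above the slab behind the board's rear edge, with no contact. Near tip is at (340,318) and far tip at (430,215) in the crop. I push partway, then check.

>>> jog_arm --increments '[[[-7,-1,-1],[0,0,0]],[[-14,-1,-1],[0,0,0]],[[-20,-1,-1],[0,0,0]],[[-26,-1,-1],[0,0,0]],[[-32,-1,-1],[0,0,0]],[[-38,-1,-1],[0,0,0]],[[-44,-1,-1],[0,0,0]],[[-50,-1,-1],[0,0,0]]]'

```text
time: 4.95
position: [0.5242, 0.239, 0.0393]
tcp_rot: [0.998, 0.069, 0.0, -0.0]
contact_force: [0.7, -0.5, -0.4]
grip_width: 0.0849
grasp_force: 0.3
```

```bash
python3 go.py 90 88 39
python3 - <<'E'
from h import *
s=snapshot("side")
cv2.imwrite("pics/s3.png",cv2.resize(s[230:350,160:340],(780,520),interpolation=2)[:,:,::-1])
E
```

```text
t 4.95 slab XY 135.8 88.4 z 39.3 F [ 0.7 -0.5 -0.4]
inc [-45.8   0.4   0.3] [ 0.     -0.0001 -0.0002]
```

View pics/s3.png

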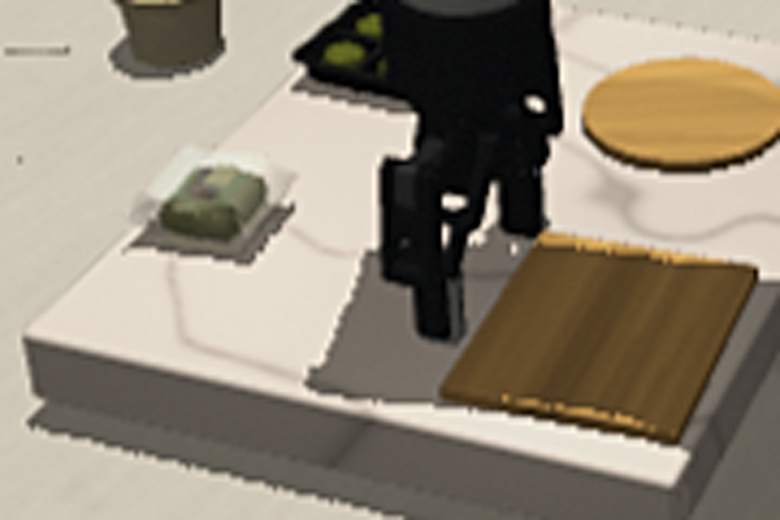

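The board is turning nearly parallel, with the rear edge almost flush with both fingers (near tip (440,335)). I keep pushing to just short of the goal.

>>> jog_arm --increments '[[[-6,0,0],[0,0,0]],[[-12,0,0],[0,0,0]],[[-18,0,0],[0,0,0]],[[-24,0,0],[0,0,0]],[[-30,0,0],[0,0,0]],[[-35,0,0],[0,0,0]],[[-38,0,0],[0,0,0]],[[-38,0,0],[0,0,0]]]'

```text
time: 5.8
position: [0.4867, 0.2337, 0.0393]
tcp_rot: [0.998, 0.069, -0.0, 0.0]
contact_force: [0.2, -0.1, -0.3]
grip_width: 0.085
grasp_force: 0.0
```

```bash
python3 go.py 90 88 39
python3 - <<'E'
from h import *
s=snapshot("side")
cv2.imwrite("pics/s4.png",cv2.resize(s[230:350,160:370],(800,457),interpolation=2)[:,:,::-1])
E
```

```text
t 5.8 slab XY 97.9 88.4 z 39.3 F [ 0.2 -0.1 -0.3]
inc [-7.9  0.4  0.3] [ 0.0001  0.0003 -0.0001]
```

View pics/s4.png

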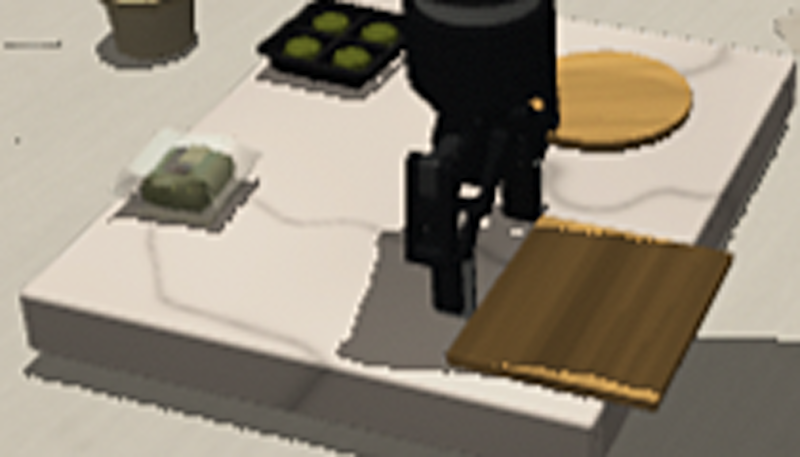

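The front edge now sticks out past the slab (front corners at (733,255) and (657,405)). I back off and clear the view to measure.

>>> jog_arm --increments '[[[20,0,0],[0,0,0]],[[25,0,-10],[0,0,0]],[[25,0,-60],[0,0,0]],[[25,0,-110],[0,0,0]],[[25,0,-150],[0,0,0]],[[25,50,-150],[0,0,0]],[[0,100,-150],[0,0,0]],[[-50,150,-150],[0,0,0]]]'

```text
time: 6.65
position: [0.4732, 0.0978, 0.1897]
tcp_rot: [0.998, 0.069, 0.0, 0.0]
contact_force: [1.0, -1.2, -0.4]
grip_width: 0.0848
grasp_force: 0.0
```

>>> jog_arm --increments '[[[0,50,0],[0,0,0]],[[0,100,0],[0,0,0]],[[0,150,0],[0,0,0]],[[0,200,0],[0,0,0]],[[0,250,0],[0,0,0]],[[0,250,0],[0,0,0]],[[0,250,0],[0,0,0]]]'

```text
time: 7.35
position: [0.5078, -0.1486, 0.1894]
tcp_rot: [0.998, 0.068, -0.0, -0.0]
contact_force: [-0.5, 0.6, 0.1]
grip_width: 0.0847
grasp_force: 0.0
```

```bash
python3 go.py 90 88 39
python3 - <<'E'
from h import *
t=snapshot("top"); s=snapshot("side"); boards("top",t); boards("side",s)
cv2.imwrite("pics/s5.png",np.hstack([cv2.resize(s[220:360,160:380],(400,300)),cv2.resize(t[140:350,150:390],(400,300))])[:,:,::-1])
E
```

```text
t 7.35 slab XY 65.9 -293.1 z 189.4 F [-0.5  0.6  0.1]
inc [  23.3 -381.1  150.5] [-0.0003  0.0003 -0.0023]
top c 416.5 242.1 size [107.9 128.8] ang 8.1 corners [[354.0, 298.0], [372.0, 171.0], [479.0, 186.0], [461.0, 313.0]]
top c 510.7 56.7 size [106.9 105.6] ang 89.9 corners [[458.0, 3.0], [563.0, 3.0], [564.0, 110.0], [458.0, 110.0]]
side c 415.5 244.1 size [110.9 133. ] ang 8.1 corners [[351.0, 302.0], [370.0, 170.0], [480.0, 186.0], [461.0, 318.0]]
side c 509.8 60.2 size [107.5 109.7] ang 39.9 corners [[433.0, 68.0], [504.0, -16.0], [586.0, 53.0], [516.0, 137.0]]
```

View pics/s5.png

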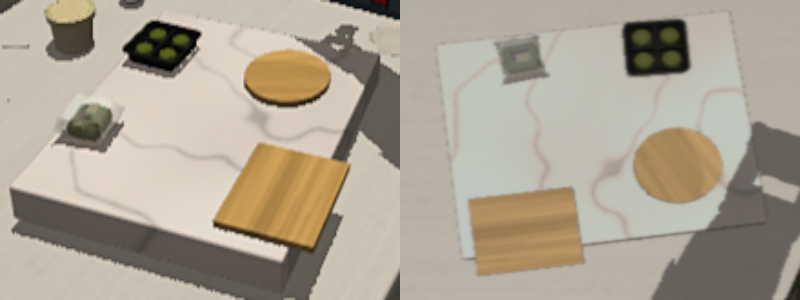

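The board is parallel (8.1° against the slab's 8.0°) and sticks out about 26–28 mm; the round board has not moved. I'll nudge it about 4 mm more to centre it in the tolerance.

>>> jog_arm --increments '[[[49,-50,0],[0,0,0]],[[49,-100,0],[0,0,0]],[[49,-150,0],[0,0,0]],[[49,-200,0],[0,0,0]],[[49,-250,0],[0,0,0]],[[49,-300,0],[0,0,0]],[[49,-350,0],[0,0,0]],[[49,-398,0],[0,0,0]]]'

```text
time: 8.25
position: [0.5019, 0.2429, 0.1898]
tcp_rot: [0.998, 0.07, 0.0, -0.0]
contact_force: [1.7, -0.1, 0.1]
grip_width: 0.0852
grasp_force: 0.0
```

>>> jog_arm --increments '[[[0,0,0],[0,0,0]],[[0,0,0],[0,0,0]]]'

```text
time: 8.45
position: [0.5024, 0.2415, 0.1894]
tcp_rot: [0.997, 0.071, -0.0, 0.0]
contact_force: [-0.0, 0.2, -0.3]
grip_width: 0.0849
grasp_force: 0.0
```

```bash
python3 go.py 115 105 39.3
```

```text
t 8.45 slab XY 114.5 93.9 z 189.4 F [-0.   0.2 -0.3]
inc [  0.5 -11.1 150.1] [0.0001 0.0001 0.0036]
```

>>> jog_arm --increments '[[[0,-11,50],[0,0,0.004]],[[0,-11,100],[0,0,0.004]],[[0,-11,130],[0,0,0.004]],[[0,-11,142],[0,0,0.004]],[[0,-11,147],[0,0,0.004]],[[0,-11,150],[0,0,0.004]],[[0,-11,150],[0,0,0.004]],[[0,-11,150],[0,0,0.004]]]'

```text
time: 9.25
position: [0.5027, 0.2508, 0.0406]
tcp_rot: [0.998, 0.067, 0.001, -0.0]
contact_force: [-0.0, 0.1, 0.1]
grip_width: 0.0849
grasp_force: 0.0
```

```bash
python3 go.py 94 105 39.3
```

```text
t 9.25 slab XY 116.1 103.1 z 40.6 F [-0.   0.1  0.1]
inc [-22.1  -1.8   1.3] [-0.0005 -0.0021 -0.0043]
```

>>> jog_arm --increments '[[[-6,0,1],[0,0,-0.004]],[[-11,0,1],[0,0,-0.004]],[[-15,0,1],[0,0,-0.004]],[[-18,0,1],[0,0,-0.004]],[[-20,0,1],[0,0,-0.004]],[[-22,0,1],[0,0,-0.004]],[[-22,0,1],[0,0,-0.004]]]'

```text
time: 9.95
position: [0.4801, 0.2476, 0.0383]
tcp_rot: [0.998, 0.069, 0.0, 0.0]
contact_force: [0.1, -0.7, 0.2]
grip_width: 0.0855
grasp_force: 0.0
```

```bash
python3 go.py 94 105 39.3; python3 -c "
from h import *
boards('side',snapshot('side'))"
```

```text
t 9.95 slab XY 93.3 103.1 z 38.3 F [ 0.1 -0.7  0.2]
inc [ 0.7 -1.9 -1. ] [ 0.     -0.     -0.0001]
side c 411.9 246.5 size [109.2 138.9] ang 8.1 corners [[348.0, 308.0], [368.0, 170.0], [476.0, 185.0], [456.0, 323.0]]
```

Now retreat and verify.

>>> jog_arm --increments '[[[20,0,0],[0,0,0]],[[25,0,-10],[0,0,0]],[[25,0,-60],[0,0,0]],[[25,0,-110],[0,0,0]],[[25,0,-150],[0,0,0]],[[25,50,-150],[0,0,0]],[[0,100,-150],[0,0,0]],[[-20,150,-150],[0,0,0]]]'

```text
time: 10.8
position: [0.4825, 0.1044, 0.1888]
tcp_rot: [0.998, 0.07, 0.0, -0.0]
contact_force: [1.7, -0.9, 0.6]
grip_width: 0.0851
grasp_force: 0.0
```

>>> jog_arm --increments '[[[0,50,0],[0,0,0]],[[0,100,0],[0,0,0]],[[0,150,0],[0,0,0]],[[0,200,0],[0,0,0]],[[0,250,0],[0,0,0]],[[0,250,0],[0,0,0]],[[0,250,0],[0,0,0]],[[0,250,0],[0,0,0]]]'

```text
time: 11.6
position: [0.518, -0.141, 0.1886]
tcp_rot: [0.998, 0.07, 0.0, -0.0]
contact_force: [-0.1, 0.3, 0.3]
grip_width: 0.0847
grasp_force: 0.0
```

Run:
```python
from h import *
t=snapshot("top"); s=snapshot("side"); boards("top",t); boards("side",s); o=get_obs(); print(o["time"],o["position"],np.abs(o["qvel"]).max())
cv2.imwrite("pics/s6.png",np.hstack([cv2.resize(s[220:360,160:380],(400,300)),cv2.resize(t[140:350,150:390],(400,300))])[:,:,::-1])
```

```text
top c 412.1 241.5 size [108.1 128.7] ang 8.1 corners [[350.0, 298.0], [368.0, 170.0], [475.0, 185.0], [457.0, 313.0]]
top c 510.7 56.7 size [106.9 105.6] ang 89.9 corners [[458.0, 3.0], [563.0, 3.0], [564.0, 110.0], [458.0, 110.0]]
side c 411.2 243.5 size [111.1 133. ] ang 8.1 corners [[347.0, 301.0], [366.0, 170.0], [476.0, 185.0], [457.0, 317.0]]
side c 510.5 58.9 size [108.6 108.7] ang 27.3 corners [[437.0, 82.0], [487.0, -14.0], [584.0, 36.0], [534.0, 132.0]]
11.7 [ 0.51814026 -0.14067589  0.18857528] 0.004125831751746875
```

View pics/s6.png

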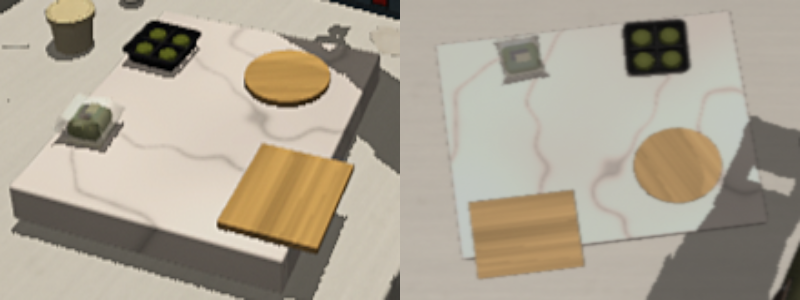

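The board sticks out about 30 mm and lies flat and parallel. Everything else is where it was and the hand is clear.

```bash
python3 -c "
from cell import *
print(close_job())"
```

```text
the job is handed in; nothing more can be done
None
```

The job is handed in: by the last camera measurement the rectangular board sticks out about 30–33 mm past the slab's front edge and is parallel to it within about 0.1°; the round board measured unmoved, the other items look unmoved, and the hand is clear.

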